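Clear, spin-check and brake the vial dispenser

ROBOT

A 6-joint arm with a two-finger parallel gripper is mounted at the origin on the work surface. World frame = base frame: x ahead of the robot, y to its left, z up, the work surface at z = 0. Lengths are in mm, angles in rad, forces in N, time in s.
With the tool pointing down it reaches from about 350 to 875 mm from the base axis. Payload 4.2 kg.
Tool frame: the origin (TCP) lies on the mounting face of the last link; the fingertips stand 173 mm ahead of it and the grasp point (between the pads) lies 155 mm ahead of it (tcp_to_grasp is the distance from the TCP to the grasp point, in mm); z points along the fingers, y is the direction in which the jaws open and shut (so a half turn about z gives the same grasp; the last joint's range is limited). The gripper opens to 85 mm and grips with 20 to 120 N. Pads are 22 mm wide; open, the fingers measure 114 mm over their backs; the gripper's body (76 mm by 85 mm) begins 54 mm behind the grasp point. The pads swing forward as they close: fully open they stand 13 mm farther back than shut.
Start: joints at [-0.897, 0.385, 0.008, 0, -1.194, -0.259], TCP at [251.892, -571.97, 404.712] pointing down, gripper open.
Joint ranges: [-3.14, 3.14], [-1.21, 2.06], [-1.07, 1.41], [-3.16, 2.05], [-2.99, -0.16], [-3.1, 3.1]. Speed limits (rad/s): [2.79, 2.79, 3.14, 3.14, 3.14, 3.14].

INTERFACE

Orientations are given as a unit quaternion [x, y, z, w].
In Python, from bench import * gives the robot as it stands. The module is installed in compiled form; this text tells all that it offers.
- The arm moves only by the tool apply_moves, never from a script. Its arguments are lists of equal length, an entry for each row: "fingers": the closure, from 0 (fully open) to 1 (shut); "dp": the shift along the world's x, y, z in cm, a list of three; "yaw": the turn about the world's z in degrees. A call has 1 to 10 rows; each row is the pose to reach, as a shift and turn from the pose measured when the call began; what a row does not reach only later rows make up. A row lasts 1/10 s, in which the tool goes at most 50 mm and 8.59 degrees, less where a joint would pass 70% of its speed; a pose out of reach is approached as far as the arm can. A call with a gripper value outside its range is refused whole. The fingers move at their own pace and stop on an object; the grip force is fixed at half the most. Time passes only in rows, so rows that repeat a pose let the fingers close. It gives the time, the measured TCP pose, the force and the opening at its end, in the units of the state.
- read_state(): the state, without advancing time (a new reading comes with each control period).
- get_image(name): name is "side" or "top" or "wrist"; returns a dict with "color" (480x640x3 uint8, blue, green, red), "mtx" (3x3 intrinsics, pixels), "camera_from_world" (4x4, takes a point from world to camera coordinates); the wrist camera has in their place "tool_from_camera" (4x4, takes a point from camera to tool coordinates, whose origin is the TCP and whose axes are the flange's). Camera axes: x right, y down, z forward; pixel columns grow to the right and rows downward; lengths in mm; the calibration is good to about 2 mm. A picture is of the moment at which its call begins: read the wrist's pose just before it. There is no depth.
- job_done(): hands the job in, once; it reports no verdict.
The state is a dict: "clock": time; "joints": joint angles; "joint_vel": joint speeds; "joint_efforts": joint torques, N m; "position": TCP position; "ee_rot": TCP orientation; "contact_force": force on the tool from outside, world axes, zero at the start; "wrist_torque": the same for the moment, N m; "gripper_width": finger opening in mm.
Only numpy, scipy, OpenCV 4.12 (cv2) and the standard library are available. Lean on these libraries where they do the work, as an engineer would, in place of code of your own. Each camera call takes 0.05 s, during which the arm holds its last target. There are 200 camera calls.

TASK

Clear every scrap (crumpled paper, cork, wood, worn stopper) off the dispenser's wheel and the bench around it into the waste bin, then give the wheel a brisk spin by its knob and let it coast untouched for a second to see that it runs freely. Then brake it by touch with a fingertip so that it comes to rest with its window squarely over the deck's fixed slot; then drop the white vial from the tray through window and slot into the chamber below, leaving the window lined up and everything else on the bench where it was.

Things in the scene. Friction and masses are not known exactly. Their poses are not given: they have to be found in the camera images.
- dispenser: Hand-spun vial dispenser, fixed to the bench: low white housing 280 x 280 mm, pale deck 56 mm above the bench. Origin on the bench under the axle; x points from the axle along the deck's one slot, z up. Under the slot is a closed collecting chamber, x = 36 to 134 mm, 64 mm wide, floor 3 mm above the bench, clear window at its far end.
- wheel (a joint): Angle of the wheel (rad) about its upright axle, growing anticlockwise seen from above, on past full turns; 0 or whole turns: window exactly over the slot. Spins freely both ways, coasts about 25 s after a push, no stops. Grey painted disc, radius 115 mm, 8 mm thick, 0.9 kg, top 68 mm above the bench, 4 mm clear of the deck; outside the window a plain flat rim from 93 to 115 mm radius.
- axle (a point): Point on the wheel's fixed axle at the height of the wheel's top face, 68 mm above the bench. Around it a dark hub of radius 16 mm stands 10 mm above the wheel.
- window (a point): Centre of the wheel's one window, a square hole about 46 x 46 mm, 70 mm from the axle, at the wheel's top face; turns with the wheel. Away from the slot the deck closes it from below.
- knob (a point): Centre of the top of the upright black knob on the wheel, by which it is flicked round: 14 mm in diameter, 22 mm tall (top 90 mm above the bench), 75 mm from the axle, 1.2 rad anticlockwise of the window; turns with the wheel.
- slot (a point): Point over the deck's fixed radial slot, 70 mm from the axle, at the height of the wheel's top face: where the window's centre must come to rest. The slot is 46 mm wide, from 45 to 132 mm from the axle; its outer 17 mm shows beyond the wheel's edge between two short dark index bars.
- bin: White plastic waste bin, open on top, fixed to the bench: 150 x 150 mm, 90 mm tall, walls and floor 4 mm. Origin at the centre of its underside, z up.
- tray: Shallow steel tray, fixed to the bench: 130 x 130 mm, 12 mm tall, walls and floor 4 mm; the vial stands in it. Origin at the centre of its underside. Bin and tray may change sides.
- vial: Small closed white plastic vial, standing in the tray at the start: 24 mm across at its cap (the top 9 mm), 22 mm below, 36 mm tall, 30 g. Origin at the centre of its underside, z along its length to the cap.
- scrap1: One of five to seven scraps (may be absent). Origin at the centre of its underside. Crumpled paper, about 23 mm across and 23 mm tall, 10 g; starts on the wheel.
- scrap2: One of five to seven scraps (may be absent). Origin at the centre of its underside. Cork stub, round, 24 mm across the foot, 20 mm across the top, 22 mm tall, 12 g; starts on the wheel.
- scrap3: One of five to seven scraps (may be absent). Origin at the centre of its underside. Wood offcut lying flat, 40 (its x) x 16 (its y) x 20 mm tall, 12 g; starts on the wheel.
- scrap4: One of five to seven scraps (may be absent). Origin at the centre of its underside. Worn black rubber stopper, round, 20 mm across the foot, 26 mm across the top, 22 mm tall, 15 g; starts on the bench beside the dispenser.
- scrap5: One of five to seven scraps (may be absent). Origin at the centre of its underside. Crumpled paper, about 23 mm across and 23 mm tall, 10 g; starts on the bench beside the dispenser.
- scrap6: One of five to seven scraps (may be absent). Origin at the centre of its underside. Crumpled paper, about 23 mm across and 23 mm tall, 10 g; starts on a corner of the deck.
- scrap7: One of five to seven scraps (may be absent). Origin at the centre of its underside. Cork stub, round, 24 mm across the foot, 20 mm across the top, 22 mm tall, 12 g; starts on a corner of the deck.
- amber: Bystander: closed amber glass bottle, 52 mm across, 105 mm tall. Origin at the centre of its underside.
- jar: Bystander: white jar with lid, 84 mm across, 85 mm tall. Origin at the centre of its underside.
- beaker: Bystander: empty glass beaker, 70 mm across, 90 mm tall. Origin at the centre of its underside.
- spatula: Bystander: spatula about 200 mm long lying flat, along its x.
- spoon: Bystander: white spoon about 160 mm long lying flat, along its x.
- block: Bystander: wooden block 90 x 50 mm, 35 mm tall. Origin at the centre of its underside.
- lid: Bystander: loose white jar lid, 72 mm across, 14 mm tall. Origin at the centre of its underside.
Mind the look-alikes: they are no part of the job. Leave any turquoise look-alike of the bin alone.

How it is judged:
By the outcome, as a careful person would: the job done as asked, in the order asked, and still so for the second after the job is handed in, with the robot touching nothing.
Of scrap1, scrap2, scrap3, scrap4, scrap5, scrap6, scrap7 only 5 to 7 are there at a start; the rules pass over those that are not, and their reading is None.
At some moment in a run one of scrap1, scrap2, scrap3, scrap4, scrap5 may be knocked a few centimetres aside while the robot is not near it.
Once in a run the grip may slacken for a moment while it holds something.
It also fails if it takes over 208 s, if anything falls off the work surface, if the arm or the gripper's body presses on something with over 40 N, if the wrist force passes 120 N, or if a joint passes its speed limit or range.

## Working session

There is one attempt and no reset: what is moved stays moved. The work goes in short steps, Python scripts to look and compute and a tool call to move; the robot and the scene stay as the last step left them, time stands still between calls to the robot, and variables do not carry over. Pictures are saved under pics/ and viewed, about 12 in all and at most 16, crops included, and the job is handed in when it is done.

Besides the shell and the picture viewer there is one more tool, called after "Emit:" in YAML: its name, and indented under it one key for each argument. apply_moves: Moves the arm, as the interface text tells. Its arguments: {"type":"object","properties":{"fingers":{"type":"array","items":{"type":"number"}},"dp":{"type":"array","items":{"type":"array","items":{"type":"number"}}},"yaw":{"type":"array","items":{"type":"number"}}},"required":["fingers","dp","yaw"]}

```bash
mkdir -p pics; cat > h.py <<'E'
from bench import *
import numpy as np, cv2
from scipy.spatial.transform import Rotation as R
def snap(n,f=None):
    s=read_state(); d=get_image(n)
    if n=='wrist':
        T=np.eye(4);T[:3,:3]=R.from_quat(s['ee_rot']).as_matrix();T[:3,3]=s['position']
        d['w']=T@d['tool_from_camera']
    else: d['w']=np.linalg.inv(d['camera_from_world'])
    if f: cv2.imwrite('pics/'+f,d['color'])
    d['s']=s
    return d
def ray(d,u,v,z):
    r=d['w'][:3,:3]@np.linalg.inv(d['mtx'])@[u,v,1]; o=d['w'][:3,3]
    return (o+r*(z-o[2])/r[2])
def proj(d,p):
    c=np.linalg.inv(d['w'])@np.r_[p,1]; q=d['mtx']@c[:3]; return q[:2]/q[2]
E
python3 - <<'E'
from h import *
s=read_state();print(s)
t=snap('top','top0.png');q=snap('side','side0.png')
for d in(t,q):print(d['mtx'],d['w'].round(3))
E
```

```text
{'clock': 0.0, 'joints': array([-8.97375870e-01,  3.85541123e-01,  6.62617908e-03, -4.95226742e-04,
       -1.19398827e+00, -2.58584861e-01]), 'joint_vel': array([-0.00165506, -0.00069583,  0.00065715, -0.00030181, -0.00149107,
       -0.00095896]), 'joint_efforts': array([ 3.75515510e-04, -3.92290020e+01,  1.88397235e+01,  4.18608472e+00,
       -4.71681298e-03,  3.95836921e-06]), 'position': array([ 251.83895035, -571.78841535,  403.63118814]), 'ee_rot': array([-2.05844219e-01,  9.78584179e-01,  1.04452712e-03, -2.67727349e-04]), 'contact_force': array([-0.39654434,  0.28915712,  0.36062986]), 'wrist_torque': array([-0.01293938,  0.0146476 ,  0.0179598 ]), 'gripper_width': 85.27697856513298}
[[438.51971455   0.         320.93363322]
 [  0.         438.51971455 244.33316322]
 [  0.           0.           1.        ]] [[-4.40000e-02 -9.71000e-01  2.37000e-01  2.30148e+02]
 [-9.99000e-01  4.40000e-02 -7.00000e-03 -4.75400e+00]
 [-3.00000e-03 -2.37000e-01 -9.72000e-01  1.17220e+03]
 [ 0.00000e+00  0.00000e+00  0.00000e+00  1.00000e+00]]
[[623.96239505   0.         319.71191358]
 [  0.         623.96239505 247.98594132]
 [  0.           0.           1.        ]] [[-9.990000e-01 -8.000000e-03  3.700000e-02  4.284380e+02]
 [-3.400000e-02  6.170000e-01 -7.870000e-01  1.211468e+03]
 [-1.600000e-02 -7.870000e-01 -6.160000e-01  1.057926e+03]
 [ 0.000000e+00  0.000000e+00  0.000000e+00  1.000000e+00]]
```

View pics/top0.png

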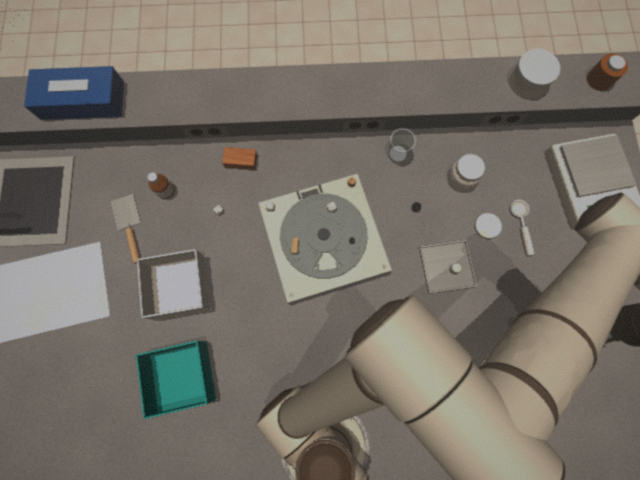

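View pics/side0.png

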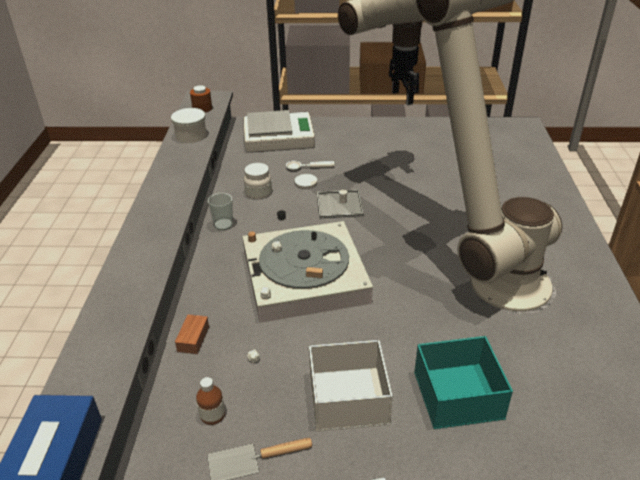

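```bash
python3 - <<'E'
from h import *
t=cv2.imread('pics/top0.png');q=cv2.imread('pics/side0.png')
a=cv2.resize(t[165:310,130:490],(800,322),interpolation=cv2.INTER_CUBIC)
b=cv2.resize(q[185:370,170:400],(345*1,277),interpolation=cv2.INTER_CUBIC)
b=cv2.copyMakeBorder(b,0,0,0,800-345,cv2.BORDER_CONSTANT)
cv2.imwrite('pics/c0.png',np.vstack([a,b]))
E
```

```text
(no output)
```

View pics/c0.png

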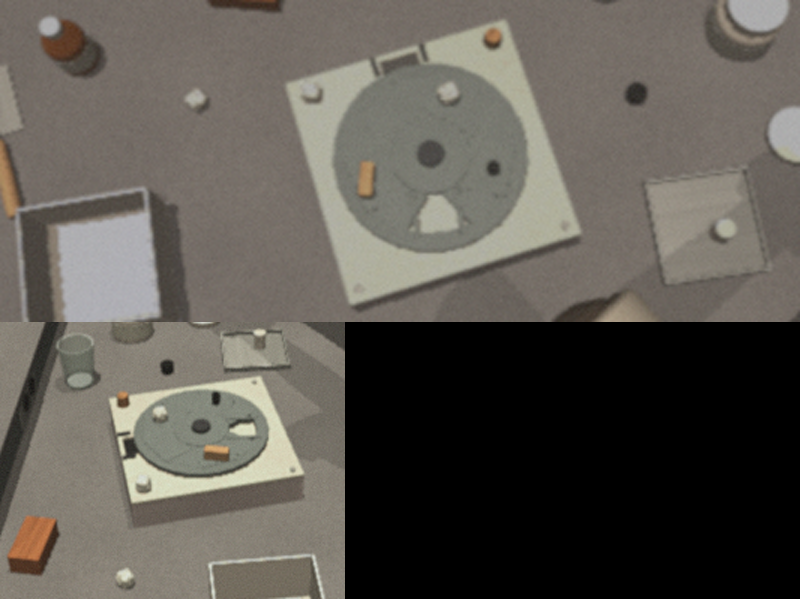

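```bash
cat > m.py <<'E'
from h import *
t=snap('top');q=snap('side')
C=lambda x,y:(130+x/2.2222,165+y/2.2222)
D=lambda x,y:(170+x/1.5,185+(y-322)/1.497)
L=dict(pB=(196,99,12,124,577),pD=(311,91,68,143,482),pW=(448,92,80,160,413),cork=(493,37,67,123,398),wood=(367,178,78,217,453),stop=(636,93,12,167,367),knob=(493,168,85,216,398),hub=(430,153,78,201,426),win=(437,215,60,242,428))
for k,(x,y,z,a,b) in L.items():
    print(k,ray(t,*C(x,y),z).round(0),ray(q,*D(a,b),z).round(0))
print('vial',ray(t,*C(725,229),32).round(0))
for x,y in((19,210),(148,190)):print('bin',ray(t,*C(x,y),90).round(0))
for x,y in((140,316),(203,311)):print('bin',ray(t,x,y,90).round(0))
for x,y in((288,86),(506,22),(580,236),(353,303)):print('deck',ray(t,*C(x,y),56).round(0))
for x,y in((645,183),(745,168),(768,270),(667,284)):print('tray',ray(t,*C(x,y),12).round(0))
for x,y in((381,76),(422,62)):print('bars',ray(t,*C(x,y),58).round(0))
print(R.from_quat(t['s']['ee_rot']).as_matrix().round(3))
E
python3 m.py
```

```text
pB [625. 267.  12.] [628. 268.  12.]
pD [610. 117.  68.] [611. 118.  68.]
pW [597. -46.  80.] [598. -44.  80.]
cork [ 669. -104.   67.] [ 669. -103.   67.]
wood [498.  53.  78.] [496.  58.  78.]
stop [ 608. -283.   12.] [ 609. -278.   12.]
knob [501. -93.  85.] [504. -81.  85.]
hub [524. -21.  78.] [526. -12.  78.]
win [454. -26.  60.] [458. -30.  60.]
vial [ 428. -367.   32.]
bin [475. 448.  90.]
bin [492. 302.  90.]
bin [334. 437.  90.]
bin [339. 283.  90.]
deck [622. 146.  56.]
deck [ 692. -122.   56.]
deck [ 423. -191.   56.]
deck [357.  75.  56.]
tray [ 492. -283.   12.]
tray [ 506. -407.   12.]
tray [ 379. -419.   12.]
tray [ 368. -297.   12.]
bars [629.  33.  58.]
bars [644. -17.  58.]
[[-0.915 -0.403 -0.001]
 [-0.403  0.915  0.002]
 [ 0.     0.002 -1.   ]]
```

Emit:
apply_moves:
  fingers: [0.3,0.3,0.3,0.3,0.3,0.3,0.3,0.3,0.3,0.3]
  dp:
    - [35.7,29.1,-8.4]
    - [35.7,29.1,-8.4]
    - [35.7,29.1,-8.4]
    - [35.7,29.1,-8.4]
    - [35.7,29.1,-8.4]
    - [35.7,29.1,-8.4]
    - [35.7,29.1,-8.4]
    - [35.7,29.1,-8.4]
    - [35.7,29.1,-8.4]
    - [35.7,29.1,-8.4]
  yaw: [0,0,0,0,0,0,0,0,0,0]

```text
clock: 1.2
position: [611.6, -277.7, 318.2]
ee_rot: [-0.208, 0.978, 0.001, -0.001]
contact_force: [0.1, -0.8, -0.2]
gripper_width: 59.6
```

Emit:
apply_moves:
  fingers: [0.3,0.3,0.3,0.3,1,1,1,1,1,1]
  dp:
    - [-0.3,-0.3,-6]
    - [-0.3,-0.3,-11]
    - [-0.3,-0.3,-14]
    - [-0.3,-0.3,-14]
    - [-0.3,-0.3,-14]
    - [-0.3,-0.3,-14]
    - [-0.3,-0.3,-14]
    - [-0.3,-0.3,-14]
    - [-0.3,-0.3,-9]
    - [-0.3,-0.3,-4]
  yaw: [0,0,0,0,0,0,0,0,0,0]

```text
clock: 2.2
position: [608.0, -280.6, 278.3]
ee_rot: [-0.208, 0.978, 0.002, -0.003]
contact_force: [1.5, -0.2, 1.1]
gripper_width: 23.2
```

Emit:
apply_moves:
  fingers: [1,1,1,1,1,1,1,1,1,1]
  dp:
    - [0,1,4]
    - [-19.8,64.8,5]
    - [-19.8,64.8,5]
    - [-19.8,64.8,5]
    - [-19.8,64.8,5]
    - [-19.8,64.8,5]
    - [-19.8,64.8,5]
    - [-19.8,64.8,5]
    - [-19.8,64.8,5]
    - [-19.8,64.8,5]
  yaw: [0,0,0,0,0,0,0,0,0,0]

```text
clock: 3.2
position: [473.3, 160.7, 326.0]
ee_rot: [-0.208, 0.978, 0.002, -0.002]
contact_force: [2.3, 0.0, -0.1]
gripper_width: 23.2
```

Emit:
apply_moves:
  fingers: [1,1,1,1,1,1,1,0.3,0.3,0.3]
  dp:
    - [-6.3,20.6,0]
    - [-6.3,20.6,0]
    - [-6.3,20.6,0]
    - [-6.3,20.6,0]
    - [-6.3,20.6,-4]
    - [-6.3,20.6,-7.5]
    - [-6.3,20.6,-7.5]
    - [-6.3,20.6,-7.5]
    - [-6.3,20.6,-7.5]
    - [-6.3,20.6,-5]
  yaw: [0,0,0,0,0,0,0,0,0,0]

```text
clock: 4.2
position: [410.3, 365.6, 275.8]
ee_rot: [-0.207, 0.978, 0.001, -0.003]
contact_force: [-0.4, 0.3, 0.1]
gripper_width: 59.3
```

Emit:
apply_moves:
  fingers: [0.3,0.3,0.3,0.3,0.3,0.3,0.3,0.3,0.3,0.3]
  dp:
    - [4,-2,3]
    - [21.6,-9.9,4.5]
    - [21.6,-9.9,4.5]
    - [21.6,-9.9,4.5]
    - [21.6,-9.9,4.5]
    - [21.6,-9.9,4.5]
    - [21.6,-9.9,0]
    - [21.6,-9.9,-5]
    - [21.6,-9.9,-9.8]
    - [21.6,-9.9,-9.8]
  yaw: [0,0,0,0,0,0,0,0,0,0]

```text
clock: 5.2
position: [623.8, 264.7, 172.0]
ee_rot: [-0.206, 0.979, -0.001, -0.009]
contact_force: [-0.3, -0.6, 0.3]
gripper_width: 59.7
```

Emit:
apply_moves:
  fingers: [1,1,1,1,1,1,1,1,1,1]
  dp:
    - [0,0,0]
    - [0,0,0]
    - [0,0,0]
    - [0,0,0]
    - [0,0,5]
    - [0,0,10]
    - [0,0,15]
    - [-21.6,9.9,15]
    - [-21.6,9.9,15]
    - [-21.6,9.9,15]
  yaw: [0,0,0,0,0,0,0,0,0,0]

```text
clock: 6.2
position: [485.9, 327.3, 323.8]
ee_rot: [-0.205, 0.979, 0.001, -0.008]
contact_force: [-0.1, 1.1, -0.2]
gripper_width: 21.0
```

Emit:
apply_moves:
  fingers: [1,1,1,1,1,0.3,0.3,0.3,0.3,0.3]
  dp:
    - [-7.6,4,0]
    - [-7.6,4,-2]
    - [-7.6,4,-7.5]
    - [-7.6,4,-7.5]
    - [-7.6,4,-7.5]
    - [-7.6,4,-7.5]
    - [-7.6,4,-7.5]
    - [-7.6,4,-3]
    - [-7.6,4,0]
    - [-7.6,4,0]
  yaw: [0,0,0,0,0,0,0,0,0,0]

```text
clock: 7.2
position: [411.5, 368.1, 330.4]
ee_rot: [-0.205, 0.979, 0.005, -0.003]
contact_force: [-0.1, 0.1, 0.8]
gripper_width: 60.3
```

Emit:
apply_moves:
  fingers: [0.3,0.3,0.3,0.3,0.3,0.3,0.3,0.3,0.3,0.3]
  dp:
    - [20.05,-25,0]
    - [20.05,-25,0]
    - [20.05,-25,0]
    - [20.05,-25,0]
    - [20.05,-25,0]
    - [20.05,-25,0]
    - [20.05,-25,0]
    - [20.05,-25,0]
    - [20.05,-25,-4]
    - [20.05,-25,-6]
  yaw: [0,0,0,0,0,0,0,0,0,0]

```text
clock: 8.2
position: [611.0, 117.7, 268.7]
ee_rot: [-0.204, 0.979, 0.005, -0.004]
contact_force: [-0.6, -0.4, -1.3]
gripper_width: 59.8
```

Emit:
apply_moves:
  fingers: [0.3,0.3,1,1,1,1,1,1,1,1]
  dp:
    - [0,0,-3.3]
    - [0,0,-3.3]
    - [0,0,-3.3]
    - [0,0,-3.3]
    - [0,0,-3.3]
    - [0,0,-3.3]
    - [0,0,1]
    - [0,0,6]
    - [-20,25,6]
    - [-20,25,6]
  yaw: [0,0,0,0,0,0,0,0,0,0]

```text
clock: 9.2
position: [548.4, 195.8, 331.4]
ee_rot: [-0.202, 0.979, 0.007, -0.001]
contact_force: [0.9, 1.5, -0.8]
gripper_width: 24.8
```

Emit:
apply_moves:
  fingers: [1,1,1,1,1,1,1,1,0.3,0.3]
  dp:
    - [-14,17.5,0]
    - [-14,17.5,0]
    - [-14,17.5,0]
    - [-14,17.5,0]
    - [-14,17.5,0]
    - [-14,17.5,-3]
    - [-14,17.5,-7]
    - [-14,17.5,-7]
    - [-14,17.5,-7]
    - [-14,17.5,-7]
  yaw: [0,0,0,0,0,0,0,0,0,0]

```text
clock: 10.2
position: [409.1, 371.3, 263.6]
ee_rot: [-0.203, 0.979, 0.008, 0.0]
contact_force: [0.1, 0.2, 0.4]
gripper_width: 52.7
```

```bash
python3 - <<'E'
from h import *
t=snap('top','top1.png')['color']
a=cv2.resize(t[165:310,130:490],(800,322),interpolation=cv2.INTER_CUBIC)
b=cv2.resize(t[165:300,250:400],(800,720),interpolation=cv2.INTER_CUBIC)[:600]
h=cv2.cvtColor(t,cv2.COLOR_BGR2HSV)
m=((h[...,0]<20)&(h[...,1]>110)&(h[...,2]>90)).astype(np.uint8);m[:, :255]=0;m[:,400:]=0;m[:160]=0;m[310:]=0
for c in cv2.findContours(m,0,1)[0]:
    if cv2.contourArea(c)>15: print(cv2.minAreaRect(c))
cv2.imwrite('pics/c1.png',np.vstack([a,b[:278]]))
cv2.imwrite('pics/c1.png',a)
E
```

```text
((351.5, 181.0), (5.0, 6.0), 0.0)
```

View pics/c1.png

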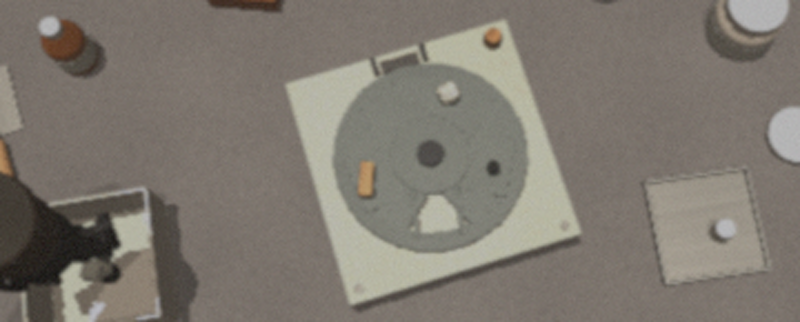

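Emit:
apply_moves:
  fingers: [0.3,0.3,0.3,0.3,0.3,0.3,0.3,0.3,0.3,0.3]
  dp:
    - [0,-1,5]
    - [8.8,-31.5,6]
    - [8.8,-31.5,6]
    - [8.8,-31.5,6]
    - [8.8,-31.5,6]
    - [8.8,-31.5,6]
    - [8.8,-31.5,6]
    - [8.8,-31.5,6]
    - [8.8,-31.5,6]
    - [8.8,-31.5,3]
  yaw: [-8,-16,-24,-32,-40,-40,-40,-40,-40,-40]

```text
clock: 11.25
position: [499.0, 56.3, 298.4]
ee_rot: [0.145, 0.989, 0.01, 0.009]
contact_force: [0.2, 0.9, -0.2]
gripper_width: 59.1
```

Emit:
apply_moves:
  fingers: [0.3,0.3,0.3,0.3,1,1,1,1,1,1]
  dp:
    - [-0.5,-0.4,-2]
    - [-0.5,-0.4,-5]
    - [-0.5,-0.4,-5]
    - [-0.5,-0.4,-5]
    - [-0.5,-0.4,-5]
    - [-0.5,-0.4,-5]
    - [-0.5,-0.4,-5]
    - [-0.5,-0.4,-5]
    - [-0.5,-0.4,-1]
    - [-0.5,-0.4,4]
  yaw: [0,0,0,0,0,0,0,0,0,0]

```text
clock: 12.25
position: [493.3, 52.0, 337.6]
ee_rot: [0.145, 0.989, 0.009, 0.006]
contact_force: [1.1, 0.6, -0.4]
gripper_width: 14.2
```

Emit:
apply_moves:
  fingers: [1,1,1,1,1,1,1,1,1,1]
  dp:
    - [-8.3,31.5,0]
    - [-8.3,31.5,0]
    - [-8.3,31.5,0]
    - [-8.3,31.5,0]
    - [-8.3,31.5,0]
    - [-8.3,31.5,0]
    - [-8.3,31.5,0]
    - [-8.3,31.5,-4]
    - [-8.3,31.5,-8.5]
    - [-8.3,31.5,-8.5]
  yaw: [0,0,0,0,0,0,0,0,0,0]

```text
clock: 13.25
position: [410.0, 367.3, 249.7]
ee_rot: [0.145, 0.989, 0.007, 0.006]
contact_force: [0.2, -1.2, 1.0]
gripper_width: 14.0
```

Emit:
apply_moves:
  fingers: [0.3,0.3,0.3,0.3,0.3,0.3,0.3,0.3,0.3,0.3]
  dp:
    - [0,0,0]
    - [0,0,0]
    - [0,0,3]
    - [0,0,7]
    - [18.7,-41.2,7]
    - [18.7,-41.2,7]
    - [18.7,-41.2,7]
    - [18.7,-41.2,7]
    - [18.7,-41.2,7]
    - [18.7,-41.2,7]
  yaw: [0,0,0,0,0,0,0,0,0,0]

```text
clock: 14.25
position: [534.3, 92.0, 320.8]
ee_rot: [0.145, 0.989, 0.007, 0.006]
contact_force: [0.8, 0.9, -0.5]
gripper_width: 59.5
```

Emit:
apply_moves:
  fingers: [0.3,0.3,0.3,0.3,0.3,0.3,1,1,1,1]
  dp:
    - [6.1,-13.9,0]
    - [6.1,-13.9,0]
    - [6.1,-13.9,0]
    - [6.1,-13.9,-3]
    - [6.1,-13.9,-7.3]
    - [6.1,-13.9,-7.3]
    - [6.1,-13.9,-7.3]
    - [6.1,-13.9,-7.3]
    - [6.1,-13.9,-7.3]
    - [6.1,-13.9,-7.3]
  yaw: [0,0,0,0,0,0,0,0,0,0]

```text
clock: 15.25
position: [596.2, -46.6, 251.0]
ee_rot: [0.144, 0.99, 0.008, 0.009]
contact_force: [-0.9, 0.5, 6.5]
gripper_width: 24.5
```

Emit:
apply_moves:
  fingers: [1,1,1,1,1,1,1,1,1,1]
  dp:
    - [0,0,4]
    - [0,0,8]
    - [-18.6,41.2,8]
    - [-18.6,41.2,8]
    - [-18.6,41.2,8]
    - [-18.6,41.2,8]
    - [-18.6,41.2,8]
    - [-18.6,41.2,8]
    - [-18.6,41.2,8]
    - [-18.6,41.2,8]
  yaw: [0,0,0,0,0,0,0,0,0,0]

```text
clock: 16.25
position: [430.1, 319.9, 332.4]
ee_rot: [0.144, 0.99, 0.009, 0.01]
contact_force: [2.0, 0.2, 0.7]
gripper_width: 24.7
```

Emit:
apply_moves:
  fingers: [1,1,1,1,0.3,0.3,0.3,0.3,0.3,0.3]
  dp:
    - [-2.2,4.6,-3]
    - [-2.2,4.6,-8]
    - [-2.2,4.6,-8]
    - [-2.2,4.6,-8]
    - [-2.2,4.6,-8]
    - [-2.2,4.6,-8]
    - [-2.2,4.6,-4]
    - [-2.2,4.6,0]
    - [4,-10,0]
    - [4,-10,0]
  yaw: [0,0,0,0,0,0,0,0,0,0]

```text
clock: 17.25
position: [447.1, 273.7, 333.6]
ee_rot: [0.142, 0.99, 0.01, 0.01]
contact_force: [0.4, -0.6, -0.9]
gripper_width: 59.5
```

```bash
cat > st.py <<'E'
from h import *
s=read_state();M=R.from_quat(s['ee_rot']).as_matrix()
print(s['clock'],s['position'].round(1),s['ee_rot'].round(4),'tip',(s['position']+173*M[:,2]).round(1),'yaw y',np.degrees(np.arctan2(M[1,1],M[0,1])).round(1),s['joints'].round(2))
E
python3 st.py
```

```text
17.25 [447.1 273.7 333.6] [0.1419 0.9898 0.0104 0.0103] tip [451.1 276.8 160.7] yaw y 73.7 [ 0.86  0.27 -0.35  0.01 -0.92 -2.72]
```

Emit:
apply_moves:
  fingers: [0.3,0.3,0.3,0.3,0.3,0.3,0.3,0.3,0.3,0.3]
  dp:
    - [21.8,-38.1,0]
    - [21.8,-38.1,0]
    - [21.8,-38.1,0]
    - [21.8,-38.1,0]
    - [21.8,-38.1,0]
    - [21.8,-38.1,0]
    - [21.8,-38.1,0]
    - [21.8,-38.1,0]
    - [21.8,-38.1,0]
    - [21.8,-38.1,-3]
  yaw: [0,0,0,0,0,0,0,0,0,0]

```text
clock: 18.25
position: [667.8, -111.7, 306.7]
ee_rot: [0.144, 0.989, 0.01, 0.015]
contact_force: [-0.5, 1.0, -0.5]
gripper_width: 59.7
```

```bash
python3 st.py
```

```text
18.25 [ 667.8 -111.7  306.7] [0.144  0.9894 0.0102 0.0152] tip [ 673.5 -109.   133.8] yaw y 73.5 [ 0.07  0.54  0.01 -0.02 -1.01 -1.92]
```

Shift −0.4, +0.5 and down to 238.

Emit:
apply_moves:
  fingers: [0.3,0.3,0.3,0.3,1,1,1,1,1,1]
  dp:
    - [-0.4,0.5,-4]
    - [-0.4,0.5,-6.9]
    - [-0.4,0.5,-6.9]
    - [-0.4,0.5,-6.9]
    - [-0.4,0.5,-6.9]
    - [-0.4,0.5,-6.9]
    - [-0.4,0.5,-6.9]
    - [-0.4,0.5,-6.9]
    - [-0.4,0.5,-3]
    - [-0.4,0.5,2]
  yaw: [0,0,0,0,0,0,0,0,0,0]

```text
clock: 19.25
position: [663.0, -106.6, 324.6]
ee_rot: [0.144, 0.989, 0.01, 0.012]
contact_force: [1.5, -0.2, 0.9]
gripper_width: 18.4
```

Emit:
apply_moves:
  fingers: [1,1,1,1,1,1,1,1,1,1]
  dp:
    - [-25.8,47,1]
    - [-25.8,47,1]
    - [-25.8,47,1]
    - [-25.8,47,1]
    - [-25.8,47,1]
    - [-25.8,47,1]
    - [-25.8,47,1]
    - [-25.8,47,1]
    - [-25.8,47,1]
    - [-25.8,47,1]
  yaw: [0,0,0,0,0,0,0,0,0,0]

```text
clock: 20.25
position: [421.2, 332.6, 334.5]
ee_rot: [0.144, 0.989, 0.01, 0.012]
contact_force: [0.3, -0.4, -0.5]
gripper_width: 18.2
```

Emit:
apply_moves:
  fingers: [1,1,1,1,0.3,0.3,0.3,0.3,0.3,0.3]
  dp:
    - [-1.5,3.2,-3]
    - [-1.5,3.2,-8]
    - [-1.5,3.2,-8]
    - [-1.5,3.2,-8]
    - [-1.5,3.2,-8]
    - [-1.5,3.2,-8]
    - [-1.5,3.2,-4]
    - [-1.5,3.2,0]
    - [0,-8,0]
    - [0,-18,0]
  yaw: [0,0,0,0,0,0,0,0,0,0]

```text
clock: 21.25
position: [415.9, 264.5, 337.7]
ee_rot: [0.144, 0.989, 0.013, 0.014]
contact_force: [0.4, -0.4, -0.1]
gripper_width: 60.2
```

```bash
python3 st.py; python3 - <<'E'
from h import *
t=snap('top','top2.png')['color'];q=snap('side','side2.png')['color']
a=cv2.resize(t[165:325,130:490],(800,356),interpolation=cv2.INTER_CUBIC)
b=cv2.resize(q[185:435,170:400],(223,243),interpolation=cv2.INTER_CUBIC)
b=cv2.copyMakeBorder(b,0,0,0,800-223,cv2.BORDER_CONSTANT)
cv2.imwrite('pics/c2.png',np.vstack([a,b]))
E
```

```text
21.25 [415.9 264.5 337.7] [0.1435 0.9895 0.0132 0.0137] tip [421.3 268.4 164.9] yaw y 73.5 [ 0.9   0.22 -0.42  0.01 -0.89 -2.77]
```

View pics/c2.png

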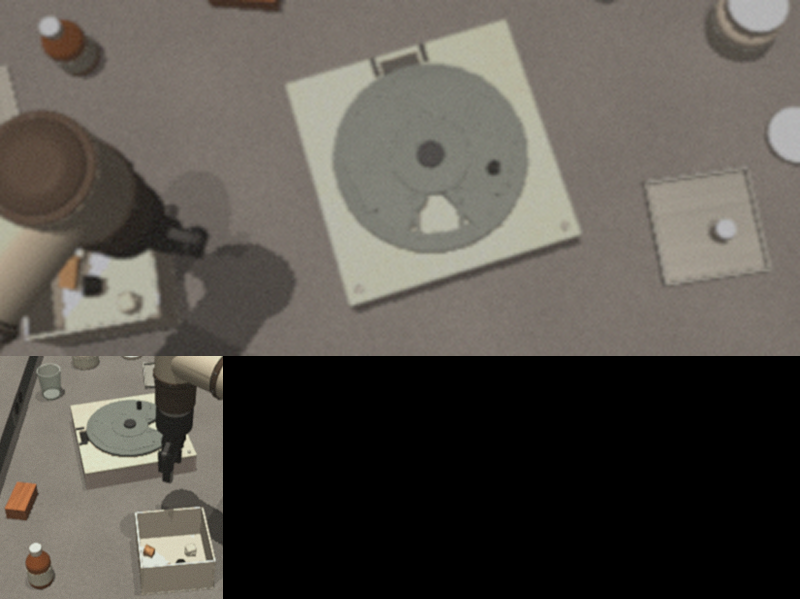

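Emit:
apply_moves:
  fingers: [1,1,1,1,1,1,1,1,1,1]
  dp:
    - [2.8,-34.5,0]
    - [2.8,-34.5,0]
    - [2.8,-34.5,0]
    - [2.8,-34.5,0]
    - [2.8,-34.5,0]
    - [2.8,-34.5,0]
    - [2.8,-34.5,0]
    - [2.8,-34.5,0]
    - [2.8,-34.5,-3]
    - [2.8,-34.5,-4]
  yaw: [0,0,0,0,0,0,0,0,0,0]

```text
clock: 22.35
position: [442.0, -85.5, 295.7]
ee_rot: [0.148, 0.989, 0.011, 0.011]
contact_force: [-0.5, -0.0, 0.6]
gripper_width: 0.0
```

```bash
python3 st.py; cat > ang.py <<'E'
from h import *
from scipy.ndimage import map_coordinates
AX=np.array([524.,-21.5])
def dark(d,z=84,r0=70,r1=80,ax=AX):
    g=cv2.GaussianBlur(cv2.cvtColor(d['color'],cv2.COLOR_BGR2GRAY),(3,3),0).astype(float)
    th=np.radians(np.arange(0,360,1.)); out=[]
    for r in np.arange(r0,r1+.1,2):
        P=np.c_[ax[0]+r*np.cos(th),ax[1]+r*np.sin(th),np.full(360,z)]
        c=np.c_[P,np.ones(360)]@np.linalg.inv(d['w']).T
        q=c[:,:3]@d['mtx'].T; q=q[:,:2]/q[:,2:]
        out.append(map_coordinates(g,[q[:,1],q[:,0]],order=1))
    return np.mean(out,0)
def cen(p,thr):
    m=np.clip(thr-p,0,None); a=np.radians(np.arange(360)); return np.degrees(np.angle((m*np.exp(1j*a)).sum()))
if __name__=='__main__':
    for n in('top','side'):
        d=snap(n); p=dark(d); i=np.argsort(p)[:8]; print(n,np.median(p),sorted(i),p.min().round(),'knob',cen(p,np.median(p)*.6).round(1))
        if n=='top': cv2.imwrite('pics/t3.png',cv2.resize(d['color'][165:325,230:430],(800,640))[:600])
E
python3 ang.py
```

```text
22.35 [442.  -85.5 295.7] [0.148  0.9889 0.0109 0.0112] tip [446.4 -82.3 122.8] yaw y 73.0 [ 0.17  0.21 -0.56 -0.02 -0.78 -2.02]
top 120.86468251025096 [np.int64(209), np.int64(210), np.int64(211), np.int64(212), np.int64(213), np.int64(214), np.int64(215), np.int64(216)] 55.0 knob -152.1
side 133.3255729346808 [np.int64(184), np.int64(253), np.int64(254), np.int64(255), np.int64(256), np.int64(257), np.int64(258), np.int64(259)] 41.0 knob -146.0
```

View pics/t3.png

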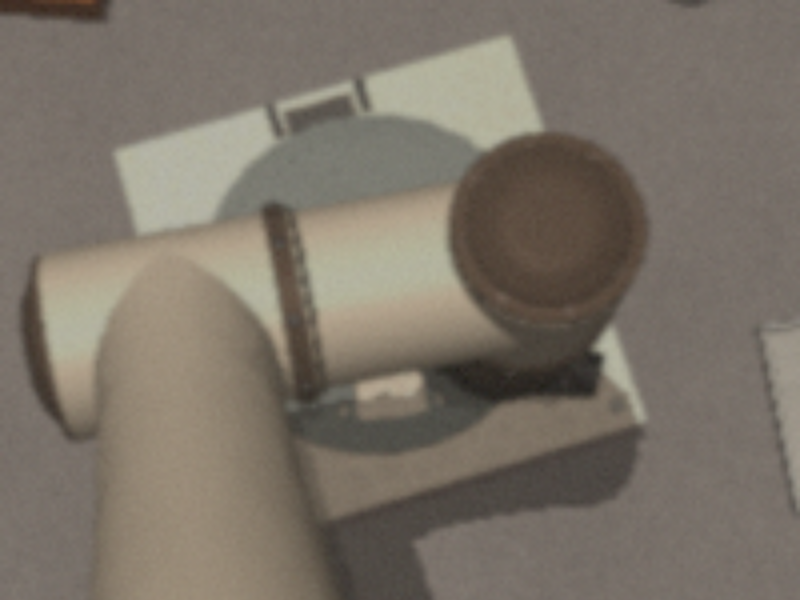

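Emit:
apply_moves:
  fingers: [1,1,1,1,1,1,1,1,1,1]
  dp:
    - [0,0.4,-4.4]
    - [0,0.4,-4.4]
    - [2.7,-0.3,-4.4]
    - [5.9,-1.3,-4.4]
    - [9.2,-1.6,-4.4]
    - [11,-1.6,0]
    - [11,-1.6,4]
    - [11,-5,6]
    - [11,-8,6]
    - [11,-8,6]
  yaw: [0,0,0,0,0,0,0,0,0,0]

```text
clock: 23.45
position: [552.4, -166.6, 359.5]
ee_rot: [0.148, 0.989, 0.01, 0.013]
contact_force: [-1.0, 0.2, -0.0]
gripper_width: 0.1
```

```bash
python3 st.py; cat > w.py <<'E'
from ang import *
for k in range(3):
    d=snap('side'); p=dark(d); m=np.median(p)
    print(round(d['s']['clock'],2),'med',m.round(),'knob?',cen(p,m*.6).round(1),np.where(p<m*.6)[0].tolist())
    cv2.imwrite(f'pics/w{k}.png',d['color'])
E
python3 w.py
```

```text
23.45 [ 552.4 -166.6  359.5] [0.1476 0.9889 0.0102 0.0128] tip [ 557.3 -163.7  186.6] yaw y 73.0 [-0.02  0.34 -0.18 -0.02 -1.03 -1.84]
23.45 med 96.0 knob? 69.2 [34, 35, 36, 37, 38, 39, 40, 41, 78, 79, 80, 81, 82, 83, 84]
23.5 med 101.0 knob? 72.9 [37, 38, 39, 40, 41, 42, 43, 44, 45, 46, 47, 48, 49, 50, 51, 52, 93, 94, 95, 96, 97, 98, 99]
23.55 med 105.0 knob? 103.1 [50, 51, 52, 53, 54, 55, 106, 107, 108, 109, 110, 111, 112, 113, 114]
```

Emit:
apply_moves:
  fingers: [1,1,1,1,1,1,1,1,1,1]
  dp:
    - [0,0,0]
    - [0,0,0]
    - [0,0,0]
    - [0,0,0]
    - [-0.5,3.8,0]
    - [-0.5,3.8,-4]
    - [-0.5,3.8,-8]
    - [-0.5,3.8,-10.8]
    - [-0.5,3.8,-10.8]
    - [-0.5,3.8,-10.8]
  yaw: [0,0,0,0,0,0,0,0,0,0]

```text
clock: 24.6
position: [547.8, -126.3, 249.5]
ee_rot: [0.146, 0.989, 0.01, 0.011]
contact_force: [0.5, 0.6, 0.6]
gripper_width: 0.3
```

```bash
python3 st.py; python3 w.py; cp pics/w2.png pics/v3.png
```

```text
24.6 [ 547.8 -126.3  249.5] [0.1462 0.9891 0.0101 0.011 ] tip [ 552.1 -123.4   76.6] yaw y 73.2 [ 0.06  0.44 -0.34 -0.02 -0.77 -1.91]
24.6 med 79.0 knob? 54.4 [51, 52, 53, 54, 55, 56, 57, 58]
24.65 med 79.0 knob? 66.9 [62, 63, 64, 65, 66, 67, 68, 69, 70, 71, 72]
24.7 med 78.0 knob? 80.9 [76, 77, 78, 79, 80, 81, 82, 83, 84, 85, 86]
```

View pics/v3.png

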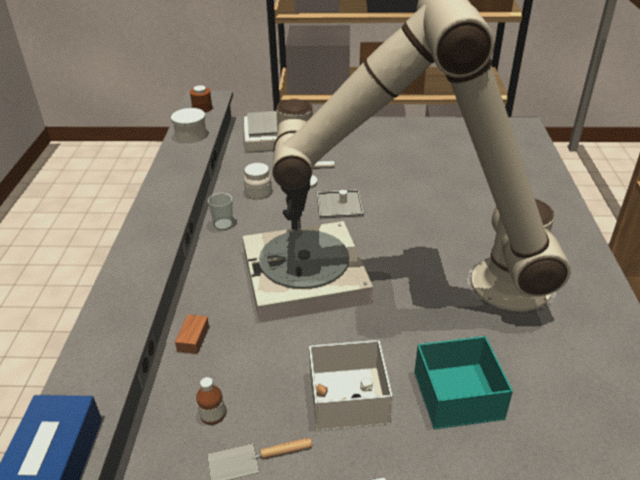

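Emit:
apply_moves:
  fingers: [1,1,1,1,1,1]
  dp:
    - [0,0,0]
    - [0,0,0]
    - [0,0,-0.3]
    - [0,0,-0.6]
    - [0,0,-0.75]
    - [0,0,-0.75]
  yaw: [0,0,0,0,0,0]

```text
clock: 25.35
position: [547.9, -126.3, 243.1]
ee_rot: [0.146, 0.989, 0.011, 0.013]
contact_force: [-0.8, -0.5, 0.4]
gripper_width: 0.2
```

```bash
python3 st.py; python3 w.py
```

```text
25.35 [ 547.9 -126.3  243.1] [0.1464 0.9891 0.0106 0.0125] tip [ 552.7 -123.3   70.2] yaw y 73.2 [ 0.06  0.44 -0.35 -0.02 -0.75 -1.91]
25.35 med 96.0 knob? -92.2 [263, 264, 265, 266, 267, 268, 269, 270, 271, 272, 273]
25.4 med 89.0 knob? -77.8 [277, 278, 279, 280, 281, 282, 283, 284, 285, 286, 287, 288]
25.45 med 80.0 knob? -64.1 [291, 292, 293, 294, 295, 296, 297, 298, 299, 300, 301]
```

Emit:
apply_moves:
  fingers: [1,1,1]
  dp:
    - [0,0,-0.1]
    - [0,0,-0.2]
    - [0,0,0]
  yaw: [0,0,0]

```text
clock: 25.8
position: [548.1, -126.3, 243.4]
ee_rot: [0.146, 0.989, 0.011, 0.013]
contact_force: [0.2, 0.6, -0.1]
gripper_width: 0.3
```

```bash
python3 st.py; python3 w.py
```

```text
25.8 [ 548.1 -126.3  243.4] [0.1463 0.9891 0.0106 0.0128] tip [ 553.1 -123.3   70.5] yaw y 73.2 [ 0.06  0.44 -0.35 -0.02 -0.75 -1.91]
25.8 med 79.0 knob? 0.0 []
25.85 med 79.0 knob? 0.0 []
25.9 med 79.0 knob? 0.0 []
```

Emit:
apply_moves:
  fingers: [1,1,1]
  dp:
    - [0,0,-0.15]
    - [0,0,-0.3]
    - [0,0,0]
  yaw: [0,0,0]

```text
clock: 26.25
position: [548.1, -126.2, 243.6]
ee_rot: [0.146, 0.989, 0.011, 0.013]
contact_force: [-0.1, -0.3, -0.2]
gripper_width: 0.1
```

```bash
sed -i "s/^    cv2.imwrite.*//; s/^    print.*/    f=np.convolve(np.r_[p,p,p],np.ones(9)\/9,'same'); g=np.convolve(np.r_[p,p,p],np.ones(41)\/41,'same'); x=(f\/g)[360:720]; i=np.argmin(x); print(round(d['s']['clock'],2),i,x[i].round(2),p[i].round(),d['s']['contact_force'].round(1))/" w.py; python3 st.py; python3 w.py
```

```text
26.25 [ 548.1 -126.2  243.6] [0.1463 0.9891 0.0106 0.0128] tip [ 553.  -123.2   70.7] yaw y 73.2 [ 0.06  0.44 -0.35 -0.02 -0.75 -1.91]
26.25 86 0.65 33.0 [-0.1 -0.3 -0.2]
26.3 85 0.65 31.0 [0.3 0.5 1.4]
26.35 84 0.65 32.0 [-0.6 -0.5  0.4]
```

```bash
python3 w.py;python3 - <<'E'
from h import *
q=snap('side')['color'];t=snap('top')['color']
a=cv2.resize(q[215:320,230:380],(800,560),interpolation=cv2.INTER_CUBIC)
cv2.imwrite('pics/c4.png',a)
E
```

```text
26.4 84 0.66 32.0 [ 0.6 -0.5 -0.2]
26.45 83 0.65 32.0 [ 0.1 -0.2  0.5]
26.5 83 0.66 33.0 [ 0.3 -0.  -0. ]
```

View pics/c4.png

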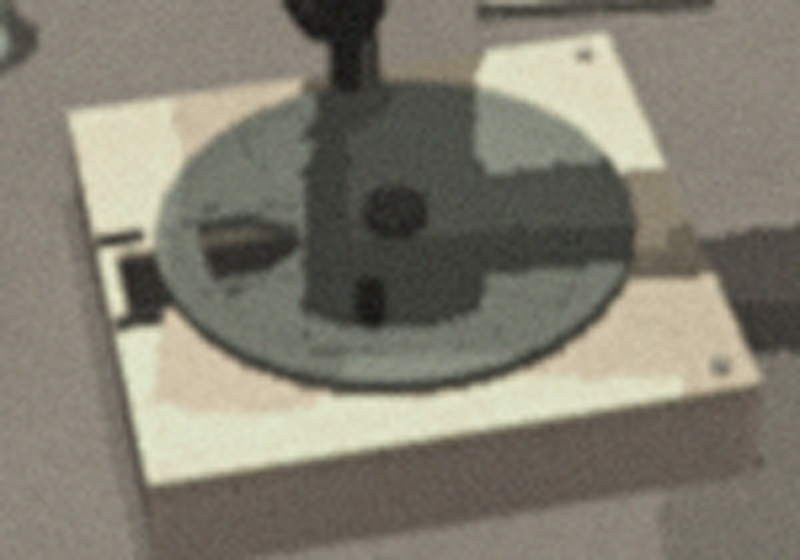

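Emit:
apply_moves:
  fingers: [1,1,1]
  dp:
    - [0,0,-0.2]
    - [0,0,-0.3]
    - [0,0,-0.32]
  yaw: [0,0,0]

```text
clock: 26.95
position: [548.7, -126.2, 241.5]
ee_rot: [0.146, 0.989, 0.011, 0.014]
contact_force: [-0.4, 1.3, 5.6]
gripper_width: 0.3
```

```bash
python3 st.py; python3 w.py; python3 - <<'E'
from h import *
q=snap('side','side5.png');t=snap('top','top5.png')
import numpy as np
ax=np.array([524,-21.5])
# plane z=68 rectified top-down views of wheel from side; 3 px/mm
def rect(d,z):
    g=np.mgrid[0:560,0:800].astype(float); X=524+110-(g[0]-0)/2.5; Y=-21.5+160-g[1]/2.5
    P=np.stack([X,Y,np.full_like(X,z),np.ones_like(X)],-1)@np.linalg.inv(d['w']).T
    u=P[...,:3]@d['mtx'].T; u=u[...,:2]/u[...,2:]
    return cv2.remap(d['color'],u[...,0].astype('f4'),u[...,1].astype('f4'),cv2.INTER_CUBIC)
im=rect(q,68.)[:, :800]
for z in (0,):
    a=np.radians(14.7);e=np.array([np.cos(a),np.sin(a)]);n=np.array([-e[1],e[0]])
    def px(p):return (int((-21.5+160-p[1])*2.5),int((524+110-p[0])*2.5))
    for s in(-23,23):cv2.line(im,px(ax+40*e+s*n),px(ax+140*e+s*n),(0,255,255),1)
    cv2.circle(im,px(ax),int(115*2.5),(0,0,255),1)
cv2.imwrite('pics/c5.png',im)
E
```

```text
26.95 [ 548.7 -126.2  241.5] [0.146  0.9891 0.0107 0.0142] tip [ 554.1 -123.2   68.6] yaw y 73.2 [ 0.06  0.45 -0.35 -0.02 -0.74 -1.91]
26.95 81 0.65 31.0 [-0.4  1.3  5.6]
27.0 81 0.66 33.0 [-0.1  1.6  5.3]
27.05 81 0.66 32.0 [-0.   0.7  5.5]
```

View pics/c5.png

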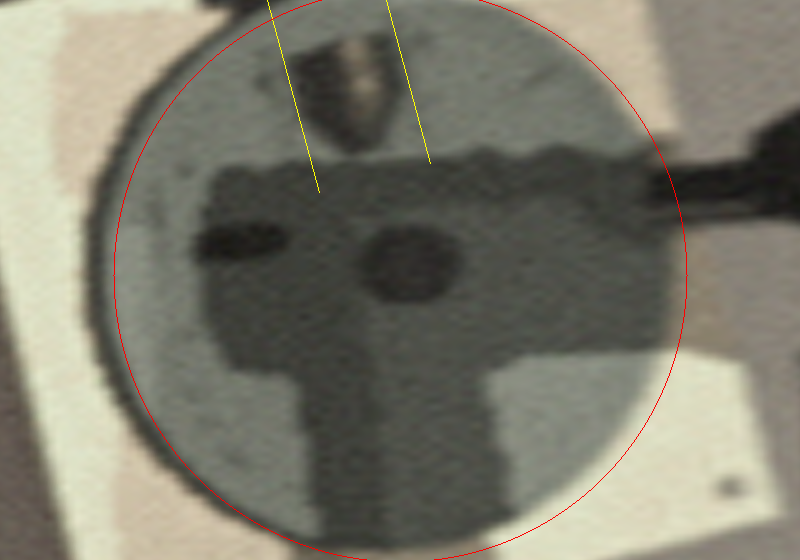

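Emit:
apply_moves:
  fingers: [1,1,1,1,1,1,1]
  dp:
    - [0,0,4]
    - [0,0,8]
    - [0,0,12]
    - [0,0,15]
    - [0,0,15]
    - [0,0,15]
    - [0,0,15]
  yaw: [0,0,0,0,0,0,0]

```text
clock: 27.9
position: [548.2, -126.2, 390.0]
ee_rot: [0.146, 0.989, 0.011, 0.013]
contact_force: [-0.1, -0.3, -0.3]
gripper_width: 0.1
```

```bash
python3 st.py; python3 w.py; python3 - <<'E'
from h import *
d=snap('wrist','wr0.png');print(d['tool_from_camera'].round(2),d['mtx'].round())
for z in (68,):
  for uv in((0,0),(639,0),(639,479),(0,479),(320,240)):print(uv,ray(d,*uv,z).round())
print(proj(d,[525,-20,68]),proj(d,[592,-2,68]))
E
```

```text
27.9 [ 548.2 -126.2  390. ] [0.1462 0.9891 0.0107 0.0127] tip [ 553.1 -123.2  217.1] yaw y 73.2 [ 0.06  0.29 -0.17 -0.02 -1.09 -1.91]
27.9 75 0.58 36.0 [-0.1 -0.3 -0.3]
27.95 74 0.57 37.0 [ 0.5 -0.6  0.1]
28.0 74 0.57 38.0 [-0.  -0.6  0.9]
[[ 0.   -0.95 -0.32 82.53]
 [ 1.   -0.    0.    1.11]
 [-0.   -0.32  0.95 31.86]
 [ 0.    0.    0.    1.  ]] [[375.   0. 318.]
 [  0. 375. 236.]
 [  0.   0.   1.]]
(0, 0) [ 354. -276.   68.]
(639, 0) [475. 133.  68.]
(639, 479) [950. 131.  68.]
(0, 479) [ 732. -517.   68.]
(320, 240) [ 577. -124.   68.]
[432.05852417 140.24153795] [469.39172786 214.89077692]
```

View pics/wr0.png

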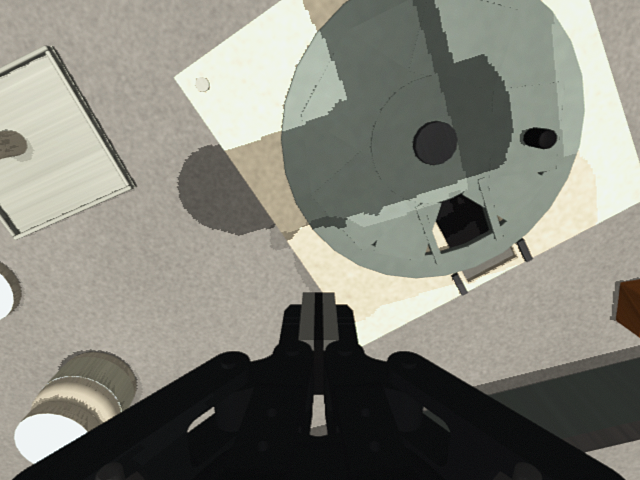

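```bash
cat > wa.py <<'E'
from h import *
from ang import dark
def meas(hub,b1,b2,kn,show=True):
    d=snap('wrist'); 
    A=ray(d,*hub,78)[:2];B=(ray(d,*b1,58)[:2]+ray(d,*b2,58)[:2])/2;K=ray(d,*kn,90)[:2]
    f=lambda v:np.degrees(np.arctan2(v[1],v[0]))
    print('axle',A,'slot',f(B-A),np.hypot(*(B-A)),'knob',f(K-A),np.hypot(*(K-A)),'err',f(K-A)-68.75-f(B-A))
if __name__=='__main__':
    d=snap('wrist','wr1.png')
    print(d['s']['clock'])
    g=cv2.cvtColor(d['color'],cv2.COLOR_BGR2GRAY)
    m=(g<40).astype(np.uint8)
    for c in cv2.findContours(m,0,1)[0]:
        a=cv2.contourArea(c)
        if 60<a<6000: M=cv2.moments(c);print(a,M['m10']/M['m00'],M['m01']/M['m00'],cv2.boundingRect(c))
E
python3 wa.py; python3 -c "
from wa import *
meas((435,143),(459,283),(524,250),(549,138))"; python3 w.py
```

```text
28.1
215.5 628.1670533642691 303.8863109048724 (618, 285, 22, 40)
1794.5 460.8436890498746 220.04142286616514 (436, 194, 54, 54)
507.0 539.1676528599605 137.95562130177515 (523, 128, 33, 21)
85.5 418.7115009746588 139.09551656920078 (413, 121, 25, 42)
axle [526.20968558 -20.96403723] slot 15.146298076255238 128.60125225144048 knob 76.59981210748172 76.39842910914541 err -7.2964859687735135
28.2 73 0.58 38.0 [-0.4 -0.   0.2]
28.25 73 0.58 38.0 [0.3 0.4 0.1]
28.3 72 0.57 38.0 [ 0.2 -0.1  0. ]
```

Emit:
apply_moves:
  fingers: [1,1,1,1,1,1,1]
  dp:
    - [0,0,-5]
    - [0,0,-10]
    - [0,0,-13]
    - [0,0,-14.3]
    - [0,0,-14.3]
    - [0,0,-14.3]
    - [0,0,-14.3]
  yaw: [0,0,0,0,0,0,0]

```text
clock: 29.05
position: [549.6, -126.2, 250.4]
ee_rot: [0.146, 0.989, 0.011, 0.016]
contact_force: [0.6, 1.2, 0.2]
gripper_width: -0.3
```

```bash
python3 st.py; python3 w.py
```

```text
29.05 [ 549.6 -126.2  250.4] [0.1458 0.9891 0.0109 0.0161] tip [ 555.7 -123.3   77.5] yaw y 73.3 [ 0.06  0.44 -0.34 -0.02 -0.76 -1.91]
29.05 69 0.59 34.0 [0.6 1.2 0.2]
29.1 68 0.58 34.0 [0.5 0.7 0.9]
29.15 68 0.58 34.0 [ 0.8 -0.4 -0.2]
```

Emit:
apply_moves:
  fingers: [1,1,1,1,1,1,1,1,1,1]
  dp:
    - [0,0,-0.6]
    - [0,0,-0.95]
    - [0,0,-0.95]
    - [0.4,0.1,-0.95]
    - [0.8,0.25,-0.95]
    - [1.2,0.45,-0.95]
    - [1.6,0.65,-0.95]
    - [2.0,0.85,-0.95]
    - [2.3,1.0,-0.95]
    - [2.3,1.0,-0.95]
  yaw: [0,0,0,0,0,0,0,0,0,0]

```text
clock: 30.2
position: [573.5, -116.2, 241.5]
ee_rot: [0.145, 0.989, 0.011, 0.017]
contact_force: [1.3, -2.0, 5.7]
gripper_width: -0.1
```

```bash
python3 st.py; python3 w.py
```

```text
30.2 [ 573.5 -116.2  241.5] [0.1453 0.9892 0.0108 0.0175] tip [ 580.  -113.4   68.7] yaw y 73.3 [ 0.07  0.48 -0.3  -0.02 -0.76 -1.92]
30.2 83 0.66 33.0 [ 1.3 -2.   5.7]
30.25 83 0.64 31.0 [ 1.6 -1.4  5.8]
30.3 83 0.66 33.0 [ 0.7 -2.   6.6]
```

```bash
python3 - <<'E'
from h import *
d=snap('wrist','wr2.png')
print(proj(d,[526,-21,78]),proj(d,[650,12,58]),proj(d,[536,54,90]))
E
```

```text
[533.72804562 124.41440082] [601.06013948 352.59186238] [810.1136304   85.17828817]
```

View pics/wr2.png

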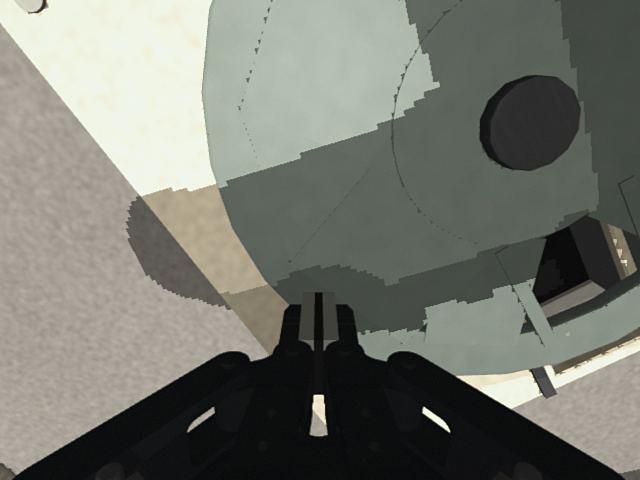

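Emit:
apply_moves:
  fingers: [1,1,1,1,1,1,1,1,1,1]
  dp:
    - [0,0,0.05]
    - [0,0,0.1]
    - [0,0,0.15]
    - [0,0,0.2]
    - [0,0,0.3]
    - [0,0,0.6]
    - [0,0,4]
    - [0,0,9]
    - [0,0,12]
    - [0,0,12]
  yaw: [0,0,0,0,0,0,0,0,0,0]

```text
clock: 31.4
position: [574.2, -116.5, 367.6]
ee_rot: [0.145, 0.989, 0.011, 0.023]
contact_force: [0.0, 0.5, 0.2]
gripper_width: 0.0
```

```bash
python3 st.py; python3 w.py; python3 wa.py
```

```text
31.4 [ 574.2 -116.5  367.6] [0.145  0.9891 0.0112 0.0231] tip [ 582.6 -113.8  194.8] yaw y 73.4 [ 0.07  0.34 -0.16 -0.01 -1.03 -1.93]
31.4 83 0.67 34.0 [0.  0.5 0.2]
31.45 83 0.68 35.0 [-0.2 -0.2 -0.3]
31.5 83 0.67 34.0 [-0.3  0.3 -0.8]
31.55
115.5 634.5209235209235 289.69408369408364 (629, 277, 11, 26)
2424.0 466.36241749174917 198.5867711771177 (441, 165, 57, 68)
107.0 407.8862928348909 110.96261682242991 (402, 87, 25, 50)
732.0 548.8629326047359 85.98998178506375 (529, 74, 40, 24)
```

View pics/wr1.png

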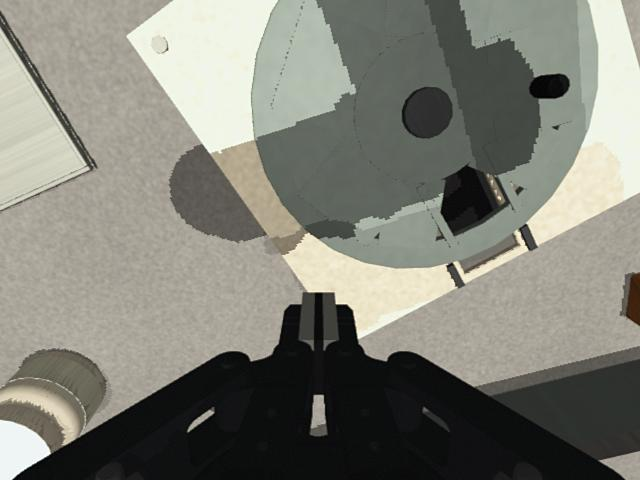

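```bash
python3 - <<'E'
from wa import *
meas((429,111),(455,275),(528,237),(559,86))
im=cv2.imread('pics/wr1.png')
d=snap('wrist')
# rectify at z=68 aligned with slot (15 deg), centred on axle, 6px/mm
ax=np.array([526.2,-21.]);a=np.radians(15.1);e=np.array([np.cos(a),np.sin(a)]);n=np.array([-e[1],e[0]])
def rect(z):
    g=np.mgrid[0:560,0:380].astype(float); r=145-g[0]/5.; s=38-g[1]/5.
    X=ax[0]+r*e[0]+s*n[0];Y=ax[1]+r*e[1]+s*n[1]
    P=np.stack([X,Y,np.full_like(X,z),np.ones_like(X)],-1)@np.linalg.inv(d['w']).T
    u=P[...,:3]@d['mtx'].T; u=u[...,:2]/u[...,2:]
    return cv2.remap(d['color'],u[...,0].astype('f4'),u[...,1].astype('f4'),cv2.INTER_CUBIC)
cv2.imwrite('pics/c6.png',np.hstack([rect(68.),rect(56.)]))
E
```

```text
axle [524.88526195 -20.0478513 ] slot 14.56267419632484 127.99014582118956 knob 84.50788021709019 74.04585026856687 err 1.1952060207653492
```

View pics/c6.png

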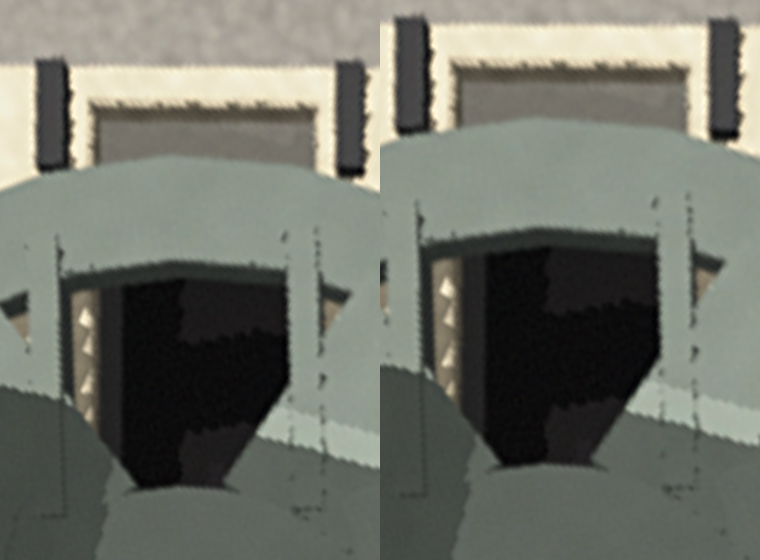

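Emit:
apply_moves:
  fingers: [1,1,1,1,1,1,1,1]
  dp:
    - [0,0,-4]
    - [0,0,-8]
    - [0,0,-11]
    - [0,0,-11.8]
    - [0,0,-11.8]
    - [0,0,-11.8]
    - [0,0,-11.8]
    - [0,0,-11.8]
  yaw: [0,0,0,0,0,0,0,0]

```text
clock: 32.5
position: [572.6, -116.4, 241.7]
ee_rot: [0.146, 0.989, 0.01, 0.015]
contact_force: [-0.2, 1.2, 1.3]
gripper_width: -0.1
```

```bash
python3 st.py
```

```text
32.5 [ 572.6 -116.4  241.7] [0.1456 0.9892 0.0104 0.0153] tip [ 578.4 -113.6   68.8] yaw y 73.3 [ 0.07  0.48 -0.3  -0.02 -0.76 -1.92]
```

Emit:
apply_moves:
  fingers: [1,1,1,1,1,1]
  dp:
    - [0,0,-0.05]
    - [0,0,-0.1]
    - [-0.1,-0.05,-0.1]
    - [-0.2,-0.1,-0.1]
    - [-0.25,-0.15,-0.1]
    - [-0.25,-0.15,-0.1]
  yaw: [0,0,0,0,0,0]

```text
clock: 33.1
position: [570.3, -117.7, 241.5]
ee_rot: [0.146, 0.989, 0.011, 0.016]
contact_force: [-1.3, 2.7, 5.1]
gripper_width: 0.1
```

```bash
python3 st.py; python3 w.py
```

```text
33.1 [ 570.3 -117.7  241.5] [0.1456 0.9892 0.0107 0.0158] tip [ 576.2 -114.8   68.6] yaw y 73.3 [ 0.07  0.47 -0.3  -0.02 -0.76 -1.92]
33.1 83 0.65 32.0 [-1.3  2.7  5.1]
33.15 83 0.65 32.0 [-1.7  2.8  5.7]
33.2 83 0.65 32.0 [-1.3  3.   4.4]
```

Emit:
apply_moves:
  fingers: [1,1,1,1,1,1,1,1,1,1]
  dp:
    - [0,0,0.05]
    - [0,0,0.1]
    - [0,0,0.15]
    - [0,0,0.2]
    - [0,0,0.3]
    - [0,0,0.6]
    - [0,0,4]
    - [0,0,9]
    - [0,0,12]
    - [0,0,12]
  yaw: [0,0,0,0,0,0,0,0,0,0]

```text
clock: 34.25
position: [571.4, -117.8, 367.6]
ee_rot: [0.145, 0.989, 0.011, 0.022]
contact_force: [-0.4, 0.5, 0.5]
gripper_width: -0.1
```

```bash
cat > rc.py <<'E'
from wa import *
import sys
d=snap('wrist')
ax=np.array([525.8,-20.7]);a=np.radians(15.);e=np.array([np.cos(a),np.sin(a)]);n=np.array([-e[1],e[0]])
def rect(z):
    g=np.mgrid[0:560,0:380].astype(float); r=145-g[0]/5.; s=38-g[1]/5.
    X=ax[0]+r*e[0]+s*n[0];Y=ax[1]+r*e[1]+s*n[1]
    P=np.stack([X,Y,np.full_like(X,z),np.ones_like(X)],-1)@np.linalg.inv(d['w']).T
    u=P[...,:3]@d['mtx'].T; u=u[...,:2]/u[...,2:]
    return cv2.remap(d['color'],u[...,0].astype('f4'),u[...,1].astype('f4'),cv2.INTER_CUBIC)
cv2.imwrite('pics/'+sys.argv[1],np.hstack([rect(68.),rect(56.)]))
E
python3 w.py; python3 rc.py c7.png; python3 wa.py
```

```text
34.25 83 0.68 35.0 [-0.4  0.5  0.5]
34.3 83 0.68 35.0 [-0.   0.5 -0.3]
34.35 83 0.68 35.0 [-0.4 -1.4 -0.6]
34.45
91.5 635.6939890710382 293.36794171220396 (632, 281, 8, 24)
2363.5 469.749735561667 203.16571468866792 (445, 170, 56, 67)
106.5 411.5007824726134 115.94053208137714 (405, 93, 26, 50)
741.5 551.7197122948977 90.80534951674532 (532, 79, 40, 24)
```

View pics/c7.png

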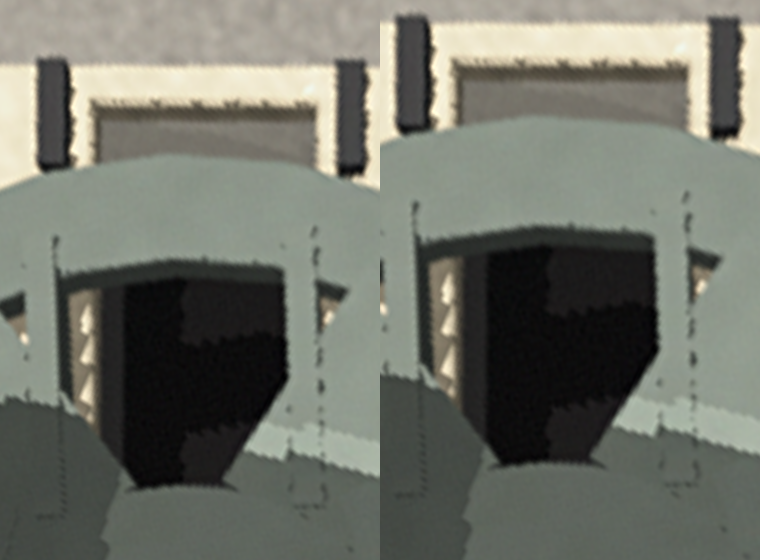

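Emit:
apply_moves:
  fingers: [1,1,1,1,1,1,1,1]
  dp:
    - [0,0,-4]
    - [0,0,-8]
    - [0,0,-10]
    - [0,0,-11]
    - [0,0,-11]
    - [0,0,-11]
    - [0,0,-11]
    - [0,0,-11]
  yaw: [0,0,0,0,0,0,0,0]

```text
clock: 35.3
position: [570.2, -117.6, 251.3]
ee_rot: [0.146, 0.989, 0.011, 0.016]
contact_force: [-0.1, -0.0, 0.5]
gripper_width: 0.2
```

```bash
cat > k.py <<'E'
from ang import *
v=[]
for k in range(3):
    p=dark(snap('side'))[70:98]; w=np.clip(62-p,0,None)   # shadowed wheel ~75, knob ~33
    v.append((w*np.arange(70,98)).sum()/w.sum())
print('knob side',np.round(v,2),p.round().astype(int).tolist())
E
python3 st.py; python3 k.py
```

```text
35.3 [ 570.2 -117.6  251.3] [0.1456 0.9892 0.0108 0.0155] tip [ 576.1 -114.7   78.4] yaw y 73.3 [ 0.07  0.46 -0.29 -0.02 -0.78 -1.92]
knob side [83.13 83.18 83.29] [63, 63, 63, 63, 61, 59, 57, 53, 48, 42, 36, 33, 31, 30, 31, 32, 35, 39, 44, 50, 55, 59, 61, 62, 62, 61, 61, 61]
```

Emit:
apply_moves:
  fingers: [1,1,1,1]
  dp:
    - [0,0,-0.5]
    - [0,0,-0.85]
    - [0,0,-0.98]
    - [0,0,-0.98]
  yaw: [0,0,0,0]

```text
clock: 35.85
position: [570.4, -117.4, 241.6]
ee_rot: [0.145, 0.989, 0.011, 0.016]
contact_force: [-0.2, 1.1, 4.6]
gripper_width: -0.1
```

```bash
python3 st.py; python3 k.py
```

```text
35.85 [ 570.4 -117.4  241.6] [0.1454 0.9892 0.0108 0.0156] tip [ 576.3 -114.5   68.7] yaw y 73.3 [ 0.07  0.47 -0.3  -0.02 -0.76 -1.92]
knob side [83.2  83.44 83.66] [63, 63, 63, 63, 62, 61, 59, 55, 50, 45, 40, 36, 33, 32, 32, 33, 34, 38, 43, 50, 55, 58, 60, 61, 61, 62, 62, 63]
```

Emit:
apply_moves:
  fingers: [1,1,1,1,1,1,1]
  dp:
    - [-0.1,-0.05,-0.02]
    - [-0.2,-0.1,-0.02]
    - [-0.3,-0.15,-0.02]
    - [-0.4,-0.2,-0.02]
    - [-0.45,-0.23,-0.02]
    - [-0.45,-0.23,-0.02]
    - [-0.45,-0.23,-0.02]
  yaw: [0,0,0,0,0,0,0]

```text
clock: 36.7
position: [565.7, -119.6, 241.5]
ee_rot: [0.145, 0.989, 0.011, 0.016]
contact_force: [-0.3, 3.0, 5.7]
gripper_width: -0.3
```

```bash
python3 st.py; python3 k.py; python3 -c "
from h import *;print(read_state()['contact_force'])"
```

```text
36.7 [ 565.7 -119.6  241.5] [0.1455 0.9892 0.0109 0.0156] tip [ 571.6 -116.6   68.7] yaw y 73.3 [ 0.07  0.47 -0.31 -0.02 -0.76 -1.92]
knob side [80.96 80.91 80.9 ] [61, 61, 61, 59, 56, 52, 47, 41, 36, 32, 31, 30, 32, 35, 38, 42, 47, 52, 57, 60, 62, 63, 63, 62, 62, 61, 62, 62]
[-0.71425106  2.25351424  5.07858232]
```

Emit:
apply_moves:
  fingers: [1,1,1,1,1,1,1,1,1,1]
  dp:
    - [0,0,0.03]
    - [0,0,0.06]
    - [0,0,0.09]
    - [0,0,0.12]
    - [0,0,0.2]
    - [0,0,0.6]
    - [0,0,4]
    - [0,0,9]
    - [0,0,12]
    - [0,0,12]
  yaw: [0,0,0,0,0,0,0,0,0,0]

```text
clock: 37.85
position: [566.8, -119.8, 367.6]
ee_rot: [0.145, 0.989, 0.011, 0.022]
contact_force: [0.3, 0.7, 0.6]
gripper_width: 0.3
```

```bash
python3 k.py; python3 rc.py c8.png; python3 k.py
```

```text
knob side [80.47 80.69 80.66] [62, 62, 61, 59, 56, 51, 46, 41, 38, 36, 36, 35, 36, 37, 40, 44, 50, 55, 59, 62, 62, 62, 62, 61, 61, 62, 62, 63]
knob side [80.62 80.88 80.88] [64, 64, 63, 60, 56, 51, 46, 40, 37, 35, 34, 35, 36, 37, 40, 44, 49, 53, 57, 59, 61, 62, 63, 63, 63, 63, 62, 61]
```

View pics/c8.png

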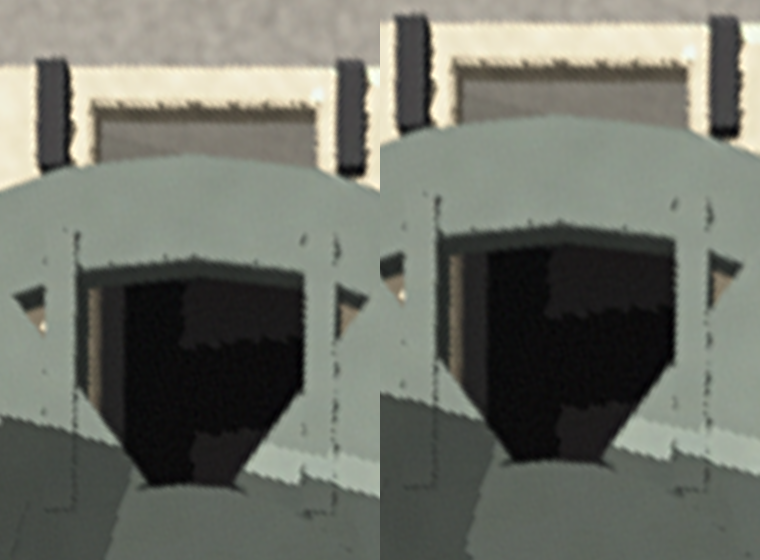

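Emit:
apply_moves:
  fingers: [0.3,0.3,0.3,0.3,0.3,0.3,0.3,0.3,0.3,0.3]
  dp:
    - [-5,-5,0]
    - [-14.7,-25,0]
    - [-14.7,-25,0]
    - [-14.7,-25,0]
    - [-14.7,-25,0]
    - [-14.7,-25,0]
    - [-14.7,-25,-3]
    - [-14.7,-25,-6]
    - [-14.7,-25,-6]
    - [-14.7,-25,-6]
  yaw: [8,16,24,32,32,32,32,32,32,32]

```text
clock: 39.2
position: [418.8, -369.7, 299.7]
ee_rot: [-0.133, 0.991, 0.014, 0.01]
contact_force: [0.4, -0.3, 0.8]
gripper_width: 60.0
```

```bash
python3 st.py; python3 - <<'E'
from h import *
d=snap('wrist','wr9.png');print(proj(d,[428,-367,40]))
for n in('side','top'):
    t=snap(n); print(n,proj(t,[428,-367,40]))
E
```

```text
39.2 [ 418.8 -369.7  299.7] [-0.1331  0.991   0.0143  0.0097] tip [ 421.5 -364.4  126.8] yaw y 105.3 [-0.44  0.37 -0.28 -0.04 -0.92 -0.84]
[306.46285811 248.22683036]
side [343.48155881 190.64530935]
top [456.98512152 267.37479475]
```

View pics/wr9.png

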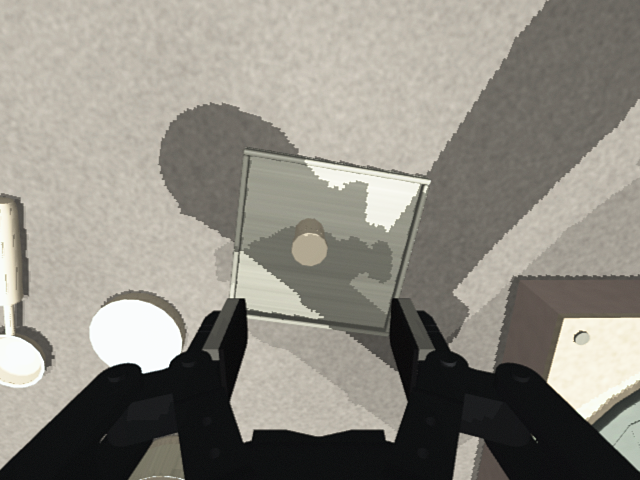

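Emit:
apply_moves:
  fingers: [0.3,0.3,0.3,0.3,0.3,0.3]
  dp:
    - [0.7,-0.2,-4]
    - [0.7,-0.2,-8]
    - [0.7,-0.2,-10.5]
    - [0.7,-0.2,-10.8]
    - [0.7,-0.2,-10.8]
    - [0.7,-0.2,-10.8]
  yaw: [0,0,0,0,0,0]

```text
clock: 39.95
position: [427.4, -371.9, 195.8]
ee_rot: [-0.134, 0.991, 0.012, 0.013]
contact_force: [1.3, 0.2, -0.2]
gripper_width: 59.8
```

```bash
python3 st.py
```

```text
39.95 [ 427.4 -371.9  195.8] [-0.1339  0.9908  0.0118  0.0134] tip [ 431.5 -367.2   23. ] yaw y 105.4 [-0.44  0.52 -0.36 -0.05 -0.68 -0.82]
```

Emit:
apply_moves:
  fingers: [0.3,1,1,1,1,1,1]
  dp:
    - [-0.3,0.1,-0.3]
    - [-0.3,0.1,-0.3]
    - [-0.3,0.1,-0.3]
    - [-0.3,0.1,-0.3]
    - [-0.3,0.1,-0.3]
    - [-0.3,0.1,2]
    - [-0.3,0.1,5]
  yaw: [0,0,0,0,0,0,0]

```text
clock: 40.65
position: [423.9, -370.6, 244.6]
ee_rot: [-0.134, 0.991, 0.013, 0.012]
contact_force: [0.8, 0.2, 0.0]
gripper_width: 20.4
```

```bash
python3 st.py; python3 - <<'E'
from h import *
q=snap('side')['color']
cv2.imwrite('pics/s10.png',cv2.resize(q[100:300,230:430],(600,600)))
E
```

```text
40.65 [ 423.9 -370.6  244.6] [-0.1336  0.9909  0.0132  0.0116] tip [ 427.2 -365.5   71.7] yaw y 105.4 [-0.44  0.45 -0.33 -0.05 -0.79 -0.83]
```

Emit:
apply_moves:
  fingers: [1,1,1,1,1,1,1,1,1,1]
  dp:
    - [0,0,4]
    - [0,0,8]
    - [5,10,8]
    - [9,19,8]
    - [13,28,8]
    - [16.6,36.3,8]
    - [16.6,36.3,8]
    - [16.6,36.3,8]
    - [16.6,36.3,8]
    - [16.6,36.3,8]
  yaw: [0,0,0,0,0,0,0,0,0,0]

```text
clock: 41.7
position: [592.1, -6.6, 330.6]
ee_rot: [-0.135, 0.991, 0.009, 0.016]
contact_force: [1.3, 0.1, -0.6]
gripper_width: 20.8
```

```bash
cat >> st.py <<'E'
print(s['gripper_width'],s['contact_force'].round(1))
E
python3 st.py
```

```text
41.7 [592.1  -6.6 330.6] [-0.1348  0.9907  0.0093  0.0159] tip [597.1  -2.7 157.8] yaw y 105.5 [ 0.26  0.39 -0.18 -0.02 -0.97 -1.55]
20.793786090588068 [ 1.3  0.1 -0.6]
```

Emit:
apply_moves:
  fingers: [1,1,1,1,1,1]
  dp:
    - [-0.3,0,-3]
    - [-0.3,0,-5.5]
    - [-0.3,0,-6.3]
    - [-0.3,0,-6.3]
    - [-0.3,0,-6.3]
    - [-0.3,0,-6.3]
  yaw: [0,0,0,0,0,0]

```text
clock: 42.3
position: [589.6, -7.0, 269.2]
ee_rot: [-0.135, 0.991, 0.009, 0.017]
contact_force: [-0.3, -0.4, -0.6]
gripper_width: 20.5
```

```bash
python3 st.py; python3 w.py; python3 - <<'E'
from h import *
# where is the (white) vial relative to jaws: bright pixels near tip in the wrist view
d=snap('wrist','wr11.png');M=R.from_quat(d['s']['ee_rot']).as_matrix();t=d['s']['position']
for z in(150,160,173,180,190):
    u=proj(d,t+M@[0,0,z]); print(z,u.round(), d['color'][int(u[1]),int(u[0])] if u[1]<480 else '')
print(proj(d,[593.4,-2.6,68]))
c=int(proj(d,t+M@[0,0,180])[0]); print([d['color'][y,c].tolist() for y in range(220,480,10)])
E
```

```text
42.3 [589.6  -7.  269.2] [-0.1346  0.9907  0.0093  0.0174] tip [595.1  -3.   96.3] yaw y 105.5 [ 0.26  0.45 -0.26 -0.02 -0.83 -1.55]
20.485330952286972 [-0.3 -0.4 -0.6]
42.3 81 0.55 31.0 [-0.3 -0.4 -0.6]
42.35 81 0.55 32.0 [0.1 0.2 0.1]
42.4 81 0.55 32.0 [-0.1  0.5 -1. ]
150 [315. 344.] [126 146 156]
160 [315. 329.] [126 147 155]
173 [316. 312.] [ 91 106 111]
180 [316. 304.] [ 82  94 101]
190 [316. 293.] [ 84  98 103]
[316.30507523 279.32053011]
[[93, 103, 94], [96, 103, 95], [26, 27, 28], [27, 28, 29], [13, 14, 13], [12, 13, 11], [83, 96, 103], [83, 96, 103], [86, 99, 106], [83, 97, 102], [128, 148, 155], [125, 146, 154], [127, 146, 155], [126, 145, 154], [127, 146, 154], [203, 230, 237], [150, 160, 166], [162, 172, 178], [159, 169, 174], [155, 166, 172], [153, 164, 171], [159, 169, 174], [16, 14, 13], [15, 15, 14], [16, 14, 13], [13, 13, 10]]
```

Emit:
apply_moves:
  fingers: [1,1,1,1,1,1]
  dp:
    - [-0.15,0,-0.8]
    - [-0.15,0,-1.6]
    - [-0.15,0,-2.1]
    - [-0.15,0,-2.1]
    - [-0.15,0,-2.1]
    - [-0.15,0,-2.1]
  yaw: [0,0,0,0,0,0]

```text
clock: 43.1
position: [587.8, -6.8, 247.7]
ee_rot: [-0.135, 0.991, 0.009, 0.017]
contact_force: [-0.6, -0.1, 0.0]
gripper_width: 20.5
```

```bash
python3 st.py; python3 w.py
```

```text
43.1 [587.8  -6.8 247.7] [-0.1348  0.9907  0.0093  0.0169] tip [593.2  -2.8  74.8] yaw y 105.5 [ 0.26  0.47 -0.28 -0.02 -0.78 -1.55]
20.541987534575718 [-0.6 -0.1  0. ]
43.1 81 0.55 32.0 [-0.6 -0.1  0. ]
43.15 81 0.54 32.0 [ 0.   0.7 -0.3]
43.2 81 0.55 33.0 [-0.2 -0.8 -0.6]
```

No contact, centred over the slot. Release, then rise.

Emit:
apply_moves:
  fingers: [0.5,0.5,0.5,0.5,0.5,0.5,0.5,0.5,0.5,0.5]
  dp:
    - [0,0,0]
    - [0,0,0]
    - [0,0,0]
    - [0,0,0]
    - [0,0,2]
    - [0,0,5]
    - [0,0,9]
    - [0,0,13]
    - [-4,-10,14]
    - [-6,-14,14]
  yaw: [0,0,0,0,0,0,0,0,0,0]

```text
clock: 44.25
position: [549.1, -98.8, 386.9]
ee_rot: [-0.136, 0.99, 0.009, 0.019]
contact_force: [-0.2, -0.8, -1.9]
gripper_width: 42.8
```

```bash
python3 st.py; python3 w.py; python3 - <<'E'
from h import *
t0=cv2.imread('pics/top2.png');q0=cv2.imread('pics/side2.png')
d=snap('wrist','wr12.png')
# sample rectified window area, slot frame (r rows 95..45, s cols 20..-20) at z 40
ax=np.array([525.8,-20.7]);a=np.radians(15.);e=np.array([np.cos(a),np.sin(a)]);n=np.array([-e[1],e[0]])
for z in(68,20):
  print(z)
  for r in range(100,40,-6):
    row=[]
    for s in range(30,-31,-6):
        u=proj(d,np.r_[ax+r*e+s*n,z]); row.append(int(d['color'][int(u[1]),int(u[0])].mean()) if 0<=u[0]<640 and 0<=u[1]<480 else -1)
    print(r,row)
q=snap('side','side12.png');im=q['color']
# vial still in tray?
u=proj(q,[428,-367,30]).astype(int);print('tray diff',im[u[1]-6:u[1]+7,u[0]-4:u[0]+5].mean(),q0[u[1]-6:u[1]+7,u[0]-4:u[0]+5].mean())
E
```

```text
44.25 [549.1 -98.8 386.9] [-0.1362  0.9905  0.0092  0.019 ] tip [555.2 -94.7 214.1] yaw y 105.7 [ 0.11  0.28 -0.19 -0.02 -1.07 -1.39]
42.80987070883822 [-0.2 -0.8 -1.9]
44.25 80 0.53 33.0 [-0.2 -0.8 -1.9]
44.3 80 0.53 32.0 [-3.2 -1.9 -0.3]
44.35 80 0.53 32.0 [-0.8  0.1 -0.2]
68
100 [141, 143, 142, 141, 143, 12, 13, 67, 62, 8, 7]
94 [110, 111, 143, 148, 145, 122, 16, 41, 68, 48, 10]
88 [88, 126, 48, 36, 11, 12, 23, 24, 66, 68, 11]
82 [124, 133, 66, 36, 10, 13, 24, 25, 63, 68, 17]
76 [144, 148, 76, 34, 13, 13, 25, 22, 23, 148, 145]
70 [145, 147, 76, 36, 13, 9, 11, 10, 9, 150, 145]
64 [142, 125, 50, 33, 11, 243, 239, 251, 15, 141, 129]
58 [144, 101, 147, 34, 8, 239, 239, 239, 145, 144, 146]
52 [141, 96, 144, 146, 10, 239, 239, 143, 143, 143, 145]
46 [165, 99, 146, 172, 171, 149, 142, 139, 141, 147, 146]
20
100 [35, 10, 13, 13, 10, 12, 10, 92, 148, 143, 145]
94 [34, 9, 13, 12, 5, 9, 10, 32, 147, 145, 149]
88 [33, 9, 5, 248, 240, 251, 5, 145, 144, 147, 147]
82 [30, 11, 190, 239, 239, 239, 143, 145, 145, 147, 148]
76 [148, 8, 237, 239, 239, 181, 144, 140, 144, 144, 144]
70 [144, 60, 87, 203, 242, 144, 144, 146, 144, 143, 145]
64 [173, 169, 170, 174, 172, 171, 153, 102, 102, 146, 150]
58 [170, 169, 170, 174, 172, 174, 173, 146, 134, 145, 149]
52 [90, 167, 173, 174, 171, 173, 172, 146, 145, 144, 151]
46 [96, 95, 95, 93, 94, 91, 147, 98, 167, 69, 73]
tray diff 143.8091168091168 93.98575498575498
```

```bash
python3 w.py; python3 - <<'E'
from h import *
d=snap('wrist','wr13.png')
ax=np.array([525.8,-20.7]);a=np.radians(15.);e=np.array([np.cos(a),np.sin(a)]);n=np.array([-e[1],e[0]])
g=cv2.cvtColor(d['color'],cv2.COLOR_BGR2GRAY)
def sm(p):
    u=proj(d,p); return cv2.getRectSubPix(g,(1,1),(float(u[0]),float(u[1])))[0,0]
for r in(70,76):
    S=np.arange(28,15,-.5); L=[int(sm(np.r_[ax+r*e+s*n,68.])) for s in S]; Rr=[int(sm(np.r_[ax+r*e-s*n,68.])) for s in S]
    print(r,L,Rr)
S=np.arange(32,-33,-.5); print('slot r128 z56',[int(sm(np.r_[ax+128*e+s*n,56.])) for s in S])
m=(g>225).astype(np.uint8);c0=proj(d,[593,-3,30])
for c in cv2.findContours(m,0,1)[0]:
    (x,y),rr=cv2.minEnclosingCircle(c)
    if rr>4 and np.hypot(x-c0[0],y-c0[1])<60: print('white',x,y,rr,cv2.minAreaRect(c),ray(d,x,y,39),'px/mm',np.hypot(*(proj(d,ray(d,x,y,39)+[1,0,0])-[x,y])))
E
```

```text
44.5 80 0.54 33.0 [-0.8  0.2  0.5]
44.55 80 0.54 33.0 [-0.3  0.4  0.1]
44.6 80 0.55 33.0 [ 0.5 -0.5  0.7]
70 [147, 148, 149, 149, 149, 150, 151, 152, 143, 126, 91, 64, 41, 39, 43, 55, 72, 93, 92, 86, 77, 65, 49, 40, 33, 34] [151, 151, 151, 151, 151, 151, 152, 153, 156, 145, 126, 64, 21, 9, 7, 10, 12, 13, 12, 11, 10, 12, 13, 14, 14, 12]
76 [148, 149, 149, 148, 148, 149, 149, 151, 143, 131, 97, 68, 47, 40, 41, 57, 76, 93, 99, 93, 78, 62, 48, 37, 34, 34] [145, 150, 150, 150, 149, 150, 150, 152, 146, 137, 97, 59, 34, 22, 23, 23, 23, 24, 23, 21, 22, 25, 26, 27, 25, 25]
slot r128 z56 [70, 70, 71, 72, 62, 52, 38, 38, 80, 125, 176, 211, 230, 236, 236, 227, 215, 182, 145, 113, 86, 95, 104, 113, 118, 119, 117, 114, 99, 78, 54, 30, 19, 11, 11, 12, 14, 16, 14, 13, 14, 13, 13, 12, 12, 13, 15, 15, 15, 14, 14, 13, 12, 10, 10, 13, 22, 34, 46, 58, 62, 65, 65, 65, 64, 64, 64, 64, 64, 64, 64, 64, 64, 64, 65, 65, 65, 64, 64, 64, 64, 65, 65, 65, 56, 42, 29, 16, 13, 10, 10, 10, 10, 10, 8, 8, 8, 9, 10, 10, 11, 9, 7, 8, 9, 8, 8, 9, 10, 10, 10, 9, 9, 10, 8, 5, 8, 12, 26, 42, 63, 77, 81, 84, 85, 85, 84, 82, 81, 73]
white 400.0 266.5 12.298474311828613 ((401.25006103515625, 267.7500305175781), (16.970561981201172, 23.33452033996582), 45.0) [592.68267622  -1.66851364  39.        ] px/mm 1.0230580300789254
```

```bash
python3 -c "
from bench import *
print(job_done())"
```

```text
the job is handed in; nothing more can be done
None
```

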